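# Close off the bottom layer of a lunch box and start the top one

## Task

The lunch box already has its bottom layer of flat tubs. Lay the wooden divider plate over them, flat on the two ledges inside the box with its grip upwards, and let go; then stand the low round snack tub upright on the divider, on either side of the grip. Set both down rather than dropping them, and leave the tall round tub where it is, because it would not fit under the lid.

Things in the scene. Friction and masses are not known exactly. Their poses are not given: they have to be found in the camera images.
- lunch_box: Open steel box, fixed. Outside 158 mm along its x, 218 along its y, 105 high; inside 150 x 210, walls 4. Along the inside of each short wall (both y ends) runs a ledge 22 mm wide, its top 50 mm above the origin; between them lie two flat loose tubs, tops 44 mm above the origin. Origin: centre of the underside; z up.
- divider_grip (a point): Loose light wooden plate, 130 mm along its x, 190 along y, 6 thick, 0.14 kg, lying on the worktop, with an upright bar in mid-plate: 80 along x, 12 along y, 40 high. This point is in the bar, 28 mm above the plate's underside, 18 below the bar's top; z up. Fits the box either way round, long side along the box's y, 10 mm play all round; seated, this point is 78 mm above the box's origin.
- low_tub_centre (a point): The low one of two round tubs: white, steel lid, 56 mm diameter, 44 high, 0.12 kg, closed, loose, upright on the worktop. This point is its centre, 22 mm up; z up. Standing on the seated divider it is 78 mm above the box's origin. Between the bar and each short wall of the box there are 99 mm of room.
- tall_tub_centre (a point): The tall one of the two round tubs, to be left alone: same make, 56 mm diameter, 80 high, upright. This point is its centre, 40 mm up. Both tubs and a striped pepper drum (46 mm diameter, 98 high) swap places from start to start.
There are look-alikes about, which are no part of the job. What is shaped like the part that bears low_tub_centre but yellow is not meant.

How it is judged:
On the way, in this order (a step that is already met when the one before it is completed fails the run):
1. the divider lies flat on both ledges of the box, grip up, and is let go (x of divider_grip in the frame of lunch_box between -0.015 and 0.015 m and y of divider_grip in the frame of lunch_box between -0.015 and 0.015 m and z of divider_grip in the frame of lunch_box between 0.073 and 0.083 m and angle between divider_grip's own z axis and vertical below 0.087 rad and angle between the y axis of divider_grip and the y axis of lunch_box, either way round below 0.21 rad and contact force between divider and the fingers below 0.1 N), for 0.2 s.
2. the low tub stands upright on the divider inside the box (x of divider_grip in the frame of lunch_box between -0.015 and 0.015 m and y of divider_grip in the frame of lunch_box between -0.015 and 0.015 m and z of divider_grip in the frame of lunch_box between 0.073 and 0.083 m and angle between divider_grip's own z axis and vertical below 0.087 rad and angle between the y axis of divider_grip and the y axis of lunch_box, either way round below 0.21 rad and x of low_tub_centre in the frame of lunch_box between -0.075 and 0.075 m and y of low_tub_centre in the frame of lunch_box between -0.105 and 0.105 m and z of low_tub_centre in the frame of lunch_box between 0.073 and 0.083 m and angle between low_tub_centre's own z axis and vertical below 0.105 rad), for 0.2 s.
At the end, for the whole second after the job is handed in: Divider on both ledges (within 15 mm of the box's centre each way, 5 mm in height, level to 5 degrees, long sides parallel to 12 degrees); low tub upright (6 degrees) on it inside the box, its centre within 5 mm of its height there; both at rest (all of step 2 and linear speed of each of low_tub, divider below 0.02 m/s); the robot touches nothing.
It fails at once if the tall tub is moved by more than 30 mm (distance of tall_tub_centre from where it was at the start of the episode above 0.03 m).
It fails at once if the low tub is dropped (falls faster than 0.7 m/s, about 25 mm, out of the fingers) (linear speed of low_tub above 0.7 m/s and contact force between low_tub and the fingers below 0.1 N).
It fails at once if the divider is dropped (falls faster than 0.7 m/s, about 25 mm, out of the fingers) (linear speed of divider above 0.7 m/s and contact force between divider and the fingers below 0.1 N).
It also fails if it takes over 58 s, if anything falls off the work surface, if the arm or the gripper's body presses on something with over 40 N, if the wrist force passes 120 N, or if a joint passes its speed limit or range.

## Robot

A 6-joint arm with a two-finger parallel gripper is mounted at the origin on a cart in front of the work surface, level with it; the furniture and walls round the work are solid. World frame = base frame: x ahead of the robot, y to its left, z up, the work surface at z = 0. Lengths are in m, angles in rad, forces in N, time in s.
With the tool pointing down it reaches from about 0.275 to 0.875 m from the base axis. Payload 12.5 kg.
Tool frame: the origin (TCP) lies at the very end of the fingers, on their centre line; the grasp point (between the pads) lies 19 mm behind it; z points along the fingers, y is the line along which they close (so a half turn about z gives the same grasp; the last joint's range is limited). The gripper opens to 85 mm and grips with 20 to 120 N. Pads are 22 mm wide; open, the fingers measure 114 mm over their backs; the gripper's body (76 mm by 85 mm) begins 54 mm behind the grasp point. The pads swing forward as they close: fully open they stand 13 mm farther back than shut.
Start: joints at [1.163, 0.351, 1.652, -0, 1.139, -0.085], TCP at [0.174, 0.522, 0.231] pointing down, gripper open.
Joint ranges: [-2.75, 2.75], [-0.79, 2.1], [0.01, 2.65], [-1.57, 4.71], [0.07, 3.14], [-2.87, 2.87]. Speed limits (rad/s): [2.22, 2.22, 2.79, 3.14, 3.14, 3.14].

## Interface

Orientations are given as a 3x3 rotation matrix whose columns are the frame's x, y, z axes.
In Python, from bench import manip gives the robot as it stands. Calls block until the motion is done:
- manip.move_ptp(position, orientation): joint-space move of the TCP to a pose.
- manip.move_l(position, attitude=None, max_speed=0.15): straight line of the TCP; attitude=None keeps the orientation; max_speed is the mean speed in m/s.
- manip.move_j(angles): joint-space move.
- manip.set_gripper(opening, effort=None): opening from 0.0 (shut) to 1.0 (fully open); effort is the grip in N (None keeps the last); returns when the fingers have stopped.
- manip.dwell(seconds).
- manip.inverse_kinematics(position, orientation): joint angles nearest the present ones, or None.
- manip.grab_frame(name): name is "scene" or "top"; returns (picture, depth): 420x560x3 uint8, red, green, blue; 420x560 float32, m along the optical axis (not along the pixel's ray), 0 where there is no reading.
- manip.get_calibration(name): a dict with "camera_matrix" (3x3 intrinsics, pixels), "R" (3x3) and "t" (3): a world point X has camera coordinates R X + t. Camera axes: x right, y down, z forward; pixel columns grow to the right and rows downward; lengths in m; the calibration is good to about 2 mm. A picture is of the moment at which its call begins. get_calibration takes no time and is no camera call.
A pose or a line that the arm cannot do raises manip.Unreachable and nothing moves.
- manip.sign_off(): hands the job in; it is judged then, once.
Trained networks look in the newest picture that a camera, given by its name, has taken for a name from the list of things; names that differ only in an ending like _2 or _b are one class to them, and where a whole thing is asked for, a point or a joint stands for the part that bears it (a point fixed in the world has none). Each returns a list of dicts, best first, with "confidence" (0 to 1); they miss things now and then, are a little off and sometimes report something else, mostly with a low value. They report only what shows in the picture. A call takes as long as a camera call. They do not tell look-alikes from the thing itself.
- manip.look_for(camera, name): "at" ([x, y, z] in m, in world coordinates, good to about 4 mm: the middle of the surface that is visible of it).
Readings, each from a call of its own:
- manip.current_time(): time.
- manip.current_qpos(): joint angles.
- manip.current_joint_vel(): joint speeds.
- manip.current_joint_torque(): joint torques, N m.
- manip.current_ee_pos(): TCP position.
- manip.current_tcp_rot(): TCP orientation.
- manip.current_force(): force on the tool from outside, world axes, zero at the start.
- manip.current_ft_torque(): the same for the moment, N m.
- manip.current_grip_width(): opening from 0.0 (shut) to 1.0 (fully open).
- manip.current_grip_force(): force on a finger pad.
Only numpy, scipy, OpenCV 4.12 (cv2) and the standard library are available. Lean on these libraries where they do the work, as an engineer would, in place of code of your own. Each camera call takes 0.05 s, during which the arm holds its last target. There are 200 camera calls.

## Working session

There is one attempt and no reset: what is moved stays moved. The work goes in short steps, each a Python script; the robot and the scene stay as the last script left them, time stands still between calls to the robot, and variables do not carry over. Pictures are saved under pics/ and viewed, at most 10 in all, crops included, and the job is handed in when it is done.

```bash
mkdir -p pics; cat > h.py <<'E'
import numpy as np, cv2
from bench import manip as m
def shot(c,tag):
    p,d=m.grab_frame(c); cv2.imwrite(f'pics/{tag}.png',p[:,:,::-1]); np.savez(f'{tag}.npz',p=p,d=d); return p,d
def cloud(c,d):
    k=m.get_calibration(c);K=np.array(k['camera_matrix']);R=np.array(k['R']);t=np.array(k['t'])
    v,u=np.mgrid[:d.shape[0],:d.shape[1]]
    X=np.stack([(u-K[0,2])/K[0,0]*d,(v-K[1,2])/K[1,1]*d,d],-1)
    W=(X-t)@R; W[d==0]=np.nan; return W
def pix(c,X):
    k=m.get_calibration(c);q=np.array(k['camera_matrix'])@(np.array(k['R'])@np.array(X)+np.array(k['t'])); return (q[:2]/q[2]).round().astype(int)
def Rz(a): # tool down, tool y axis at angle a in world
    y=np.array([np.cos(a),np.sin(a),0]);z=np.array([0,0,-1.]);return np.stack([np.cross(y,z),y,z],1)
E
python3 - <<'E'
from h import *
for c in ('scene','top'):
    p,d=shot(c,c+'1')
    k=m.get_calibration(c);print(c,'cam pos',(-np.array(k['R']).T@np.array(k['t'])).round(3),'valid',(d>0).mean())
    for n in ('lunch_box','divider_grip','low_tub_centre','tall_tub_centre'):
        for r in m.look_for(c,n): print(n,np.round(r['at'],3),round(r['confidence'],2),pix(c,r['at']))
print(m.current_time())
import cv2
E
python3 -c "
import cv2,numpy as np
a=cv2.imread('pics/scene1.png');b=cv2.imread('pics/top1.png')
print(a.shape)"
```

```text
scene cam pos [ 0.123 -0.578  0.863] valid 0.9961607142857143
lunch_box [ 0.481 -0.045  0.064] 0.72 [303 214]
divider_grip [0.439 0.343 0.003] 0.56 [232 148]
low_tub_centre [ 0.5   -0.275  0.044] 0.83 [357 283]
low_tub_centre [0.454 0.15  0.047] 0.55 [262 175]
tall_tub_centre [ 0.384 -0.281  0.079] 0.6 [318 299]
top cam pos [0.247 0.006 1.184] valid 0.9960204081632653
lunch_box [ 0.492 -0.037  0.046] 0.69 [281 185]
lunch_box [ 0.506 -0.275  0.046] 0.61 [373 182]
divider_grip [0.438 0.351 0.005] 0.87 [131 206]
low_tub_centre [ 0.507 -0.27   0.043] 0.85 [371 181]
low_tub_centre [0.457 0.146 0.044] 0.72 [209 197]
low_tub_centre [0.438 0.348 0.002] 0.44 [133 206]
tall_tub_centre [ 0.39  -0.257  0.081] 0.8 [370 224]
0.5
(420, 560, 3)
```

View pics/scene1.png

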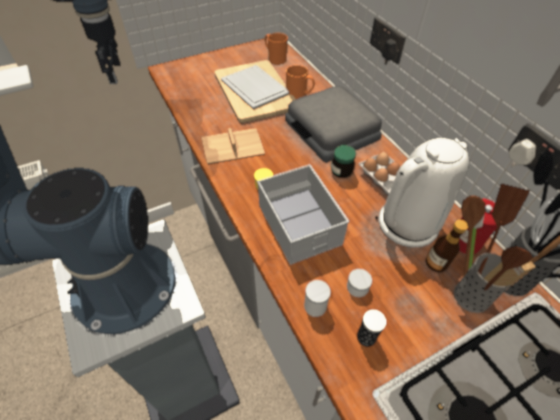

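View pics/top1.png

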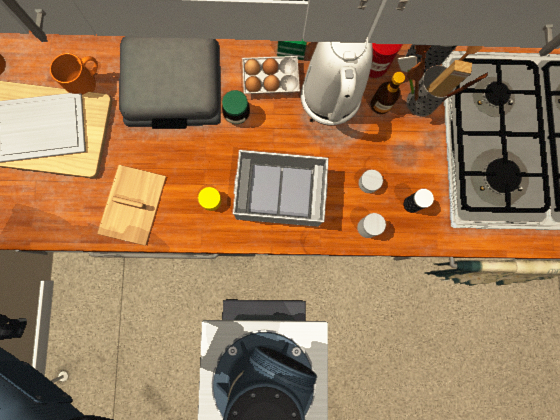

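The pictures show these candidates for the low tub:
- A white tub with a steel lid at scene (358,283) / top (371,181), top about 44 mm up. This is the choice.
- A yellow tub of the same shape at scene (263,178) / top (209,197). Excluded by colour.
- The tall tub at scene (317,298) / top (372,225), top about 80 mm up.
- The striped drum at scene (371,328) / top (420,201).

The divider is at top (131,206), with its bar running across the picture. The box is at top (281,187). Next I measure with depth from both cameras.

```bash
python3 - <<'E'
from h import *
def rect(P): 
    (c,s,a)=cv2.minAreaRect((P[:,:2]*1000).astype(np.float32)); return np.round(c,1),np.round(s,1),round(a,1)
for c in ('scene','top'):
    W=cloud(c,np.load(c+'1.npz')['d']); 
    def sel(x,y,r,z0,z1):
        M=(np.hypot(W[...,0]-x,W[...,1]-y)<r)&(W[...,2]>z0)&(W[...,2]<z1)
        M=cv2.morphologyEx(M.astype(np.uint8),cv2.MORPH_OPEN,np.ones((2,2)))>0
        return W[M]
    for n,a in dict(rim=(.486,-.04,.16,.093,.12),ledge=(.486,-.04,.12,.047,.056),tubs=(.486,-.04,.09,.036,.0465),plate=(.438,.35,.14,.003,.02),bar=(.438,.35,.07,.036,.06),low=(.506,-.272,.05,.036,.055),tall=(.387,-.27,.05,.07,.095),table=(.44,-.15,.02,-.02,.02)).items():
        P=sel(*a)
        print(c,n,len(P),'z med %.4f'%np.median(P[:,2]) if len(P) else '',rect(P) if len(P)>3 else '')
a=cv2.imread('pics/top1.png');f=lambda p,u,v:cv2.resize(p[v-45:v+45,u-45:u+45],(390,390))
b=cv2.imread('pics/scene1.png')
cv2.imwrite('pics/crop1.png',np.hstack([f(a,371,195),f(b,340,295)]))
E
```

```text
scene rim 1028 z med nan (array([565.5, -33.2]), array([375.2, 141. ]), 50.5)
scene ledge 766 z med nan (array([491.4, -38.3]), array([221.9, 128.1]), 86.1)
scene tubs 146 z med 0.0465 (array([491. , -49.8]), array([175.5, 129.6]), 85.9)
scene plate 2374 z med nan (array([464. , 354.9]), array([216.1, 273.5]), 24.5)
scene bar 76 z med 0.0480 (array([452.1, 373. ]), array([126.3,  17.9]), 76.3)
scene low 404 z med 0.0463 (array([ 522. , -273.3]), array([52.7, 73. ]), 78.3)
scene tall 476 z med nan (array([ 406.2, -253.6]), array([90.3, 38.3]), 45.4)
scene table 173 z med nan (array([ 439.4, -154.4]), array([38.5, 36.7]), 77.6)
top rim 831 z med nan (array([491.1, -44. ]), array([236. , 184.3]), 86.3)
top ledge 889 z med nan (array([496. , -39.4]), array([194. , 151.2]), 74.8)
top tubs 1606 z med nan (array([499.2, -37. ]), array([140.4, 131.3]), 72.3)
top plate 3147 z med nan (array([472.7, 336.3]), array([235.8, 165.7]), 37.3)
top bar 155 z med nan (array([440.9, 351.8]), array([81.6,  9.9]), 77.3)
top low 362 z med nan (array([ 516.8, -282.2]), array([39.2, 68.2]), 37.7)
top tall 400 z med nan (array([ 396.2, -279.2]), array([41.4, 80.6]), 33.8)
top table 54 z med 0.0014 (array([ 436.9, -164.4]), array([11.4, 32.6]), 86.2)
```

View pics/crop1.png

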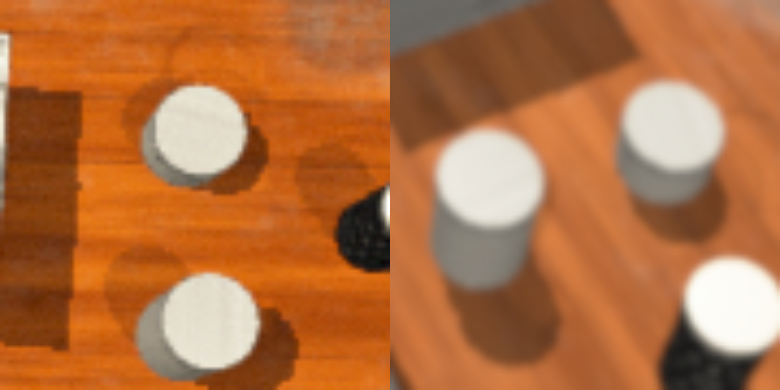

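The crop confirms it. The upper right white tub is the squat one (low), the one to the left and below is the tall one, and the drum is dark. My 2x2 opening shifted the mask and let NaN pixels in, so I'll redo the measurement without it.

```bash
cat > meas.py <<'E'
from h import *
def rect(P):
    (c,s,a)=cv2.minAreaRect((P[:,:2]*1000).astype(np.float32)); return np.round(c,1),np.round(s,1),round(a,1)
def sel(W,x,y,r,z0,z1,big=True):
    M=(np.hypot(W[...,0]-x,W[...,1]-y)<r)&(W[...,2]>z0)&(W[...,2]<z1)
    n,L,S,_=cv2.connectedComponentsWithStats(M.astype(np.uint8))
    if big and n>1: M=L==1+np.argmax(S[1:,4])
    return W[M]
E
python3 - <<'E'
from meas import *
for c in ('scene','top'):
    W=cloud(c,np.load(c+'1.npz')['d'])
    for n,a in dict(rim=(.486,-.04,.15,.097,.112),ledge=(.486,-.04,.12,.047,.056,False),tubs=(.486,-.04,.09,.036,.0465),plate=(.438,.35,.14,.003,.02),bar=(.438,.35,.07,.036,.06),low=(.506,-.272,.05,.036,.055),tall=(.387,-.27,.05,.07,.095),table=(.44,-.15,.02,-.02,.02)).items():
        P=sel(W,*a)
        if len(P)>3: print(c,n,len(P),'z %.4f'%np.median(P[:,2]),'mean',P[:,:2].mean(0).round(4),*rect(P))
E
```

```text
scene rim 848 z 0.1065 mean [ 0.4843 -0.0351] [480.1 -32.4] [224.5 161.7] 86.1
scene ledge 1409 z 0.0487 mean [ 0.4847 -0.0174] [478.4 -36.5] [225.4 156.4] 86.0
scene tubs 114 z 0.0451 mean [ 0.4633 -0.0216] [462.6 -18.1] [39.4 68.9] 78.3
scene plate 2851 z 0.0071 mean [0.4411 0.3439] [449.5 350. ] [255. 277.] 0.4
scene bar 76 z 0.0483 mean [0.4416 0.3482] [443.4 351.6] [80.8 12.3] 77.5
scene low 406 z 0.0464 mean [ 0.5106 -0.2712] [ 511.9 -269.8] [54.1 53. ] 54.5
scene tall 476 z 0.0824 mean [ 0.3915 -0.2661] [ 392.9 -265.2] [54.5 54.2] 63.1
scene table 174 z 0.0034 mean [ 0.4403 -0.1495] [ 439.9 -152.8] [33.  38.4] 88.7
top rim 766 z 0.1059 mean [ 0.4846 -0.0362] [479.5 -34.5] [222.  161.8] 86.1
top ledge 1444 z 0.0499 mean [ 0.4848 -0.0387] [477.7 -35.1] [210.9 155.9] 85.9
top tubs 1036 z 0.0441 mean [0.4815 0.0026] [482.1   4.4] [ 73.7 123.9] 86.0
top plate 3224 z 0.0065 mean [0.4403 0.349 ] [440.6 347.1] [142.7 210.6] 77.7
top bar 155 z 0.0452 mean [0.4412 0.3489] [442.1 350.3] [79.2 12.5] 77.0
top low 364 z 0.0453 mean [ 0.5106 -0.2713] [ 511.4 -272.1] [52.8 54.3] 45.3
top tall 403 z 0.0810 mean [ 0.3916 -0.266 ] [ 392.3 -266.3] [53.4 55.1] 44.9
top table 56 z 0.0013 mean [ 0.4393 -0.1617] [ 439.7 -162.9] [32.6 13.5] 0.3
```

The two views agree:
- **Box:** centre (0.480, -0.034), y axis at 86°, rim at 0.106 m.
- **Bar:** centre (0.442, 0.350), long axis at 77.3°, top at 0.046 m.
- **Low tub:** centre (0.511, -0.271), top at 0.045 m.

All of these match the given sizes and are within reach. First I pick up the divider.

```bash
python3 - <<'E'
from h import *
r=np.radians
for a,b in((-12.7,-94),(-12.7,86),(167.3,86),(167.3,266)):
    print(a,b,*[None if q is None else np.round(q,2) for q in (m.inverse_kinematics([.442,.350,.012],Rz(r(a))),m.inverse_kinematics([.48,-.034,.062],Rz(r(b))))])
for a in(-4,176): print(a,np.round(m.inverse_kinematics([.511,-.271,.006],Rz(r(a))),2))
# pick
A=Rz(r(-12.7)); q=m.inverse_kinematics([.442,.350,.15],A); B=Rz(r(167.3)); q2=m.inverse_kinematics([.442,.350,.15],B)
q0=np.array(m.current_qpos())
R=A if q2 is None or (q is not None and abs(q-q0).max()<abs(q2-q0).max()) else B
m.set_gripper(.6,40)
m.move_ptp([.442,.350,.12],R); m.move_l([.442,.350,.012])
print('F before',np.round(m.current_force(),1)); m.set_gripper(0,60)
print('grip',m.current_grip_width(),m.current_grip_force(),'F',np.round(m.current_force(),1))
m.move_l([.442,.350,.16],max_speed=.1)
print('lift',m.current_grip_width(),m.current_grip_force(),np.round(m.current_force(),1),m.current_tcp_rot()[:,1],m.current_time())
shot('scene','s2')
E
```

```text
-12.7 -94 [ 0.59  0.68  1.75 -0.    0.71  0.81] [-0.17  0.49  1.96 -0.    0.7   1.47]
-12.7 86 [ 0.59  0.68  1.75 -0.    0.71  0.81] [-0.17  0.49  1.96 -0.    0.7  -1.67]
167.3 86 [ 0.59  0.68  1.75 -0.    0.71 -2.33] [-0.17  0.49  1.96 -0.    0.7  -1.67]
167.3 266 [ 0.59  0.68  1.75 -0.    0.71 -2.33] [-0.17  0.49  1.96 -0.    0.7   1.47]
-4 [-0.57  0.71  1.71 -0.    0.72 -0.5 ]
176 [-0.57  0.71  1.71 -0.    0.72  2.64]
F before [ 0.6 -0.1  0.5]
grip 0.13185492989024483 59.84083414077759 F [-0.9 -0.2  6.3]
lift 0.13250767422545642 58.62832546234131 [-0.  -0.3 -1. ] [ 9.75539349e-01 -2.19823586e-01 -7.54583684e-04] 5.1417
```

View pics/s2.png

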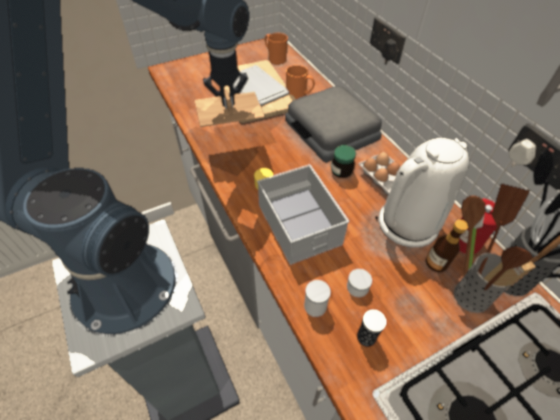

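The picture shows the divider lifted level, with the fingers on the bar at about (228,95). Now I carry it over the box and set it down, watching the force.

```bash
python3 - <<'E'
from h import *
R=Rz(np.radians(-94)); c=[.480,-.034]
m.move_l([.442,.350,.22],max_speed=.15)
m.move_ptp([*c,.22],R); m.dwell(.3)
f0=np.array(m.current_force())
m.move_l([*c,.080],max_speed=.1)
print('F',np.round(np.array(m.current_force())-f0,1))
z=.080
while z>.056:
    z-=.002; m.move_l([*c,z],max_speed=.03)
    f=np.array(m.current_force())-f0
    if f[2]>4 or abs(f).max()>10: break
print('contact z',z,np.round(f,1),m.current_ee_pos(),m.current_time())
shot('top','t3')
a=cv2.imread('pics/t3.png'); cv2.imwrite('pics/t3c.png',cv2.resize(a[110:260,200:360],(640,600)))
E
```

```text
F [-0.9 -0.8 -0.1]
contact z 0.061999999999999986 [-5.1 -0.4 13.4] [ 0.48024492 -0.0340314   0.06271837] 11.275
```

View pics/t3c.png

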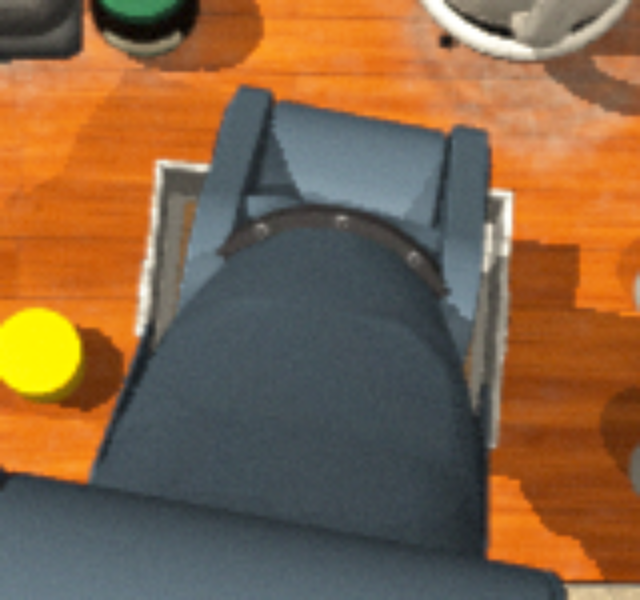

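The contact height of 0.062 is what a seated plate should give, and wood shows at both ends inside the box walls. I'll release it, retreat, and measure how it lies.

```bash
python3 - <<'E'
from meas import *
c=[.480,-.034]
m.set_gripper(.5); m.dwell(.2); m.move_l([*c,.20],max_speed=.15)
m.set_gripper(1.0)
m.move_ptp([.511,-.271,.16],Rz(np.radians(-4)))
p,d=shot('top','t4'); W=cloud('top',d)
for n,a in dict(rim=(.48,-.034,.15,.097,.112),bar=(.48,-.034,.07,.087,.11),plate=(.48,-.034,.13,.051,.065,False)).items():
    P=sel(W,*a); print(n,len(P),'z %.4f'%np.median(P[:,2]),*rect(P))
print(m.current_time(),np.round(m.current_force(),1))
a=cv2.imread('pics/t4.png'); cv2.imwrite('pics/t4c.png',cv2.resize(a[110:260,210:370],(640,600)))
E
```

```text
rim 503 z 0.1059 [479.1 -35. ] [220.8 161. ] 86.0
bar 152 z 0.0961 [483.2 -36.4] [12.1 78. ] 86.0
plate 2851 z 0.0568 [478. -35.] [210.5 155.8] 86.1
15.2667 [ 0.4  0.1 -0.5]
```

View pics/t4c.png

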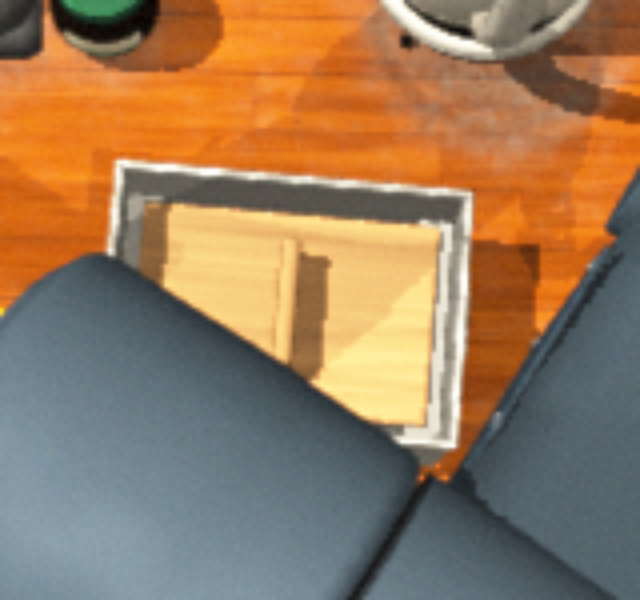

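The divider is seated. The bar is within 4 mm of the box centre, its top is at 0.096 m (as it must be) and its yaw is 86°. In the crop the plate lies evenly inside the walls. Next is the low tub.

```bash
python3 - <<'E'
from h import *
p=[.511,-.271]
m.move_l([*p,.005],max_speed=.1); print('F',np.round(m.current_force(),1))
m.set_gripper(0,35); print('grip',m.current_grip_width(),m.current_grip_force(),np.round(m.current_force(),1))
m.move_l([*p,.03],max_speed=.05); m.move_l([*p,.20],max_speed=.12)
print('lift',m.current_grip_width(),m.current_grip_force(),np.round(m.current_force(),1),m.current_time())
if m.current_grip_width()>.5:
    c=[.484,.020]
    m.move_ptp([*c,.20],Rz(np.radians(-4))); m.dwell(.3); f0=np.array(m.current_force())
    m.move_l([*c,.075],max_speed=.1); z=.075
    while z>.052:
        z-=.002; m.move_l([*c,z],max_speed=.03); f=np.array(m.current_force())-f0
        if f[2]>3 or abs(f).max()>10: break
    print('contact',z,np.round(f,1),m.current_grip_width(),m.current_time())
shot('scene','s5')
E
```

```text
F [ 0.7  1.2 -0.3]
grip 0.6450324346063276 36.094897985458374 [-2.2  1.9  5.8]
lift 0.6399466264095788 37.14186251163483 [ 0.3  0.3 -2. ] 19.575
contact 0.060999999999999985 [-2.1 -1.4  7.7] 0.6390046278993167 24.15
```

View pics/s5.png

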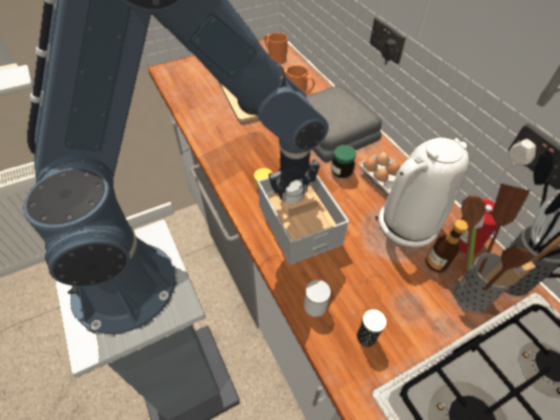

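The tub is in the box's far half at about (291,190), and contact came at 0.061, as expected. The tall tub is untouched at (317,298). I'll release, retreat and check.

```bash
python3 - <<'E'
from meas import *
m.set_gripper(.85); m.dwell(.2); m.move_l([.484,.020,.22],max_speed=.12)
m.move_ptp([.25,.35,.25],Rz(np.radians(-4)))
p,d=shot('top','t6'); W=cloud('top',d)
for n,a in dict(bar=(.48,-.036,.05,.09,.108),tub=(.484,.02,.045,.09,.112),plate=(.48,-.034,.1,.051,.065,False),tall=(.392,-.266,.05,.07,.095)).items():
    P=sel(W,*a); print(n,len(P),'z %.4f'%np.median(P[:,2]),*rect(P)); 
    if n=='tub': print('slope',np.linalg.lstsq(np.c_[P[:,:2],np.ones(len(P))],P[:,2],rcond=None)[0][:2])
print(m.current_time(),np.round(m.current_force(),1))
a=cv2.imread('pics/t6.png'); cv2.imwrite('pics/t6c.png',cv2.resize(a[110:260,210:370],(640,600)))
E
```

```text
bar 154 z 0.0961 [482.9 -36.3] [12.1 77.5] 85.9
tub 407 z 0.1007 [483.5  18.4] [53.7 54.7] 47.5
slope [ 0.01109174 -0.0089656 ]
plate 3091 z 0.0570 [477.8 -33.2] [197.4 156. ] 85.7
tall 406 z 0.0811 [ 391.9 -266.4] [53.8 54.7] 25.8
27.7417 [-0.4 -0.1  0.5]
```

View pics/t6c.png

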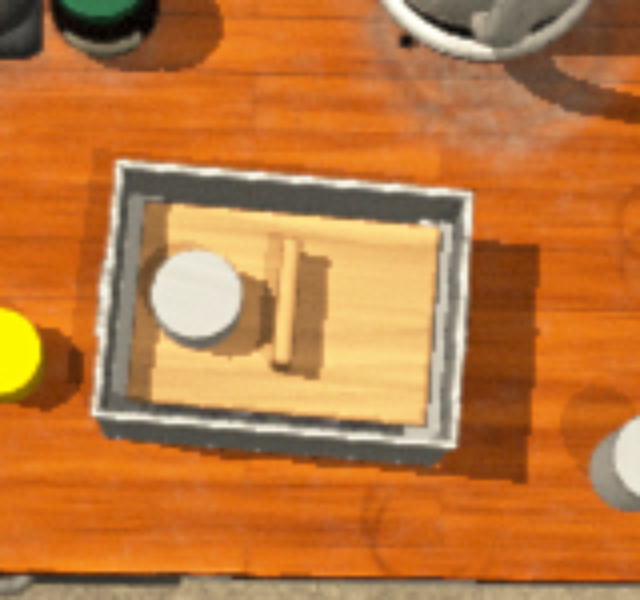

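The divider is seated. The low tub stands upright on it, left of the bar at crop (197,297), with its lid at 0.100 m and level. The arm is clear, so I'm handing in.

```bash
python3 -c "
from bench import manip as m
print(m.sign_off())"
```

```text
the job is handed in; nothing more can be done
None
```

The job is handed in at about 28 s of the 58 s allowed: the divider lies on both ledges with its grip up, the low tub stands upright on it, and the tall tub has not moved; the sign-off gave no verdict.

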